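# Latch the card stand and hold a spring clip gaping over the card

### The arm

A 7-joint arm with a two-finger parallel gripper is mounted at the origin on a cart in front of the work surface, level with it; the furniture and walls round the work are solid. World frame = base frame: x ahead of the robot, y to its left, z up, the work surface at z = 0. Lengths are in mm, angles in rad, forces in N, time in s.
With the tool pointing down it reaches from about 400 to 900 mm from the base axis. Payload 5.6 kg.
Tool frame: the origin (TCP) lies midway between the tips of the shut fingers; the grasp point (between the pads) lies 19 mm behind it; z points along the fingers, y is the line along which they close (so a half turn about z gives the same grasp; the last joint's range is limited). The gripper opens to 92 mm and grips with 3 to 60 N. Pads are 20 mm wide; open, the fingers measure 128 mm over their backs; the gripper's body (75 mm by 189 mm) begins 69 mm behind the grasp point.
Start: joints at [1.302, 0.468, -0.012, 1.603, 0.006, 1.071, -0.056], TCP at [145.483, -633.517, 214.592] pointing down, gripper open.
Joint ranges: [-2.53, 2.53], [-0.31, 2.02], [-1.57, 1.55], [0.28, 2.44], [-1.29, 4.43], [0.15, 1.84], [-2.92, 2.92]. Speed limits (rad/s): [2.57, 2.57, 3.14, 3.14, 3.14, 3.14, 3.14].

### API

Orientations are given as a unit quaternion [x, y, z, w].
In Python, from rig import sensors, eyes, ticket, search_frame, pinpoint gives the robot as it stands.
- The arm moves only by the shell command python3 -m jog 'ROWS'. ROWS is a JSON object of lists of equal length, an entry for each row: "offset": the shift along the world's x, y, z in m, a list of three; "angular": the turn, a rotation vector about the world's x, y, z in degrees, a list of three; "gripper": the opening, from 0 (shut) to 1 (fully open). In form: {"offset": [[dx, dy, dz], ...], "angular": [[wx, wy, wz], ...], "gripper": [gripper, ...]}. A call has 1 to 10 rows; each row is the pose to reach, as a shift and turn from the pose commanded when the call began; what a row does not reach only later rows make up. A row lasts 1/10 s, in which the tool goes at most 50 mm and 8.59 degrees, less where a joint would pass 70% of its speed; a pose out of reach is approached as far as the arm can. A call with a gripper value outside its range is refused whole. The fingers move at their own pace and stop on an object; the grip force is fixed at half the most. Time passes only in rows, so rows that repeat a pose let the fingers close. It gives the time, the measured TCP pose, the force, the opening and the grip force at its end, in the units of the state.
- sensors.read_state(): the state, without advancing time (a new reading comes with each control period).
- eyes.capture(name): name is "side" or "top"; returns the picture (420x560x3 uint8, red, green, blue); there is no depth.
- eyes.camera_info(name): a dict with "fov_y" (degrees; the focal length in pixels is half the picture's height over the tangent of half this angle, whatever the lens; pixels are square), "cx", "cy" (the principal point, pixels), "pose" (4x4, takes a point from camera to world coordinates). Camera axes: x right, y up, looking along -z (the intrinsics and any distortion apply to the point x, -y, -z); pixel columns grow to the right and rows downward; lengths in mm; the calibration is good to about 2 mm. A picture is of the moment at which its call begins. camera_info takes no time and is no camera call.
- ticket.finish_job(): hands the job in; it is judged then, once.
Trained networks look in the newest picture that a camera, given by its name, has taken for a name from the list of things; names that differ only in an ending like _2 or _b are one class to them, and where a whole thing is asked for, a point or a joint stands for the part that bears it (a point fixed in the world has none). Each returns a list of dicts, best first, with "conf" (0 to 1); they miss things now and then, are a little off and sometimes report something else, mostly with a low value. They report only what shows in the picture. A call takes as long as a camera call. They do not tell look-alikes from the thing itself.
- search_frame(camera, label): "extent" ([left, top, right, bottom] in pixels, round what is visible of it).
- pinpoint(camera, label): "uv" ([column, row] in pixels: a listed point, or the origin of a listed thing).
The state is a dict: "time": time; "joints": joint angles; "qd": joint speeds; "effort": joint torques, N m; "position": TCP position; "tcp_rot": TCP orientation; "contact_force": force on the tool from outside, world axes, zero at the start; "ft_torque": the same for the moment, N m; "grip_width": opening from 0.0 (shut) to 1.0 (fully open); "grip_force": force on a finger pad.
Only numpy, scipy, OpenCV 4.12 (cv2) and the standard library are available. Lean on these libraries where they do the work, as an engineer would, in place of code of your own. Each camera call takes 0.05 s, during which the arm holds its last target. There are 200 camera calls.

### The job

The card stand is still unlatched: first swing its raised latch bar down until it lies fully home in its catch. Then squeeze the spring clip open, take it off its rail and hold it wide open, squarely astride the middle of the card's top edge, well down over the edge but not touching the card, so that I can slip a sample under it. Finish still holding the clip open there, do not let it bite; leave the card upright in its groove and the other things on the cabinet undisturbed.

Things in the scene. Friction and masses are not known exactly. Their poses are not given: they have to be found in the camera images.
- card_stand: Wooden stand fixed to the surface, base 50 x 140 x 12 mm, with a groove along its y in which the white card stands. Origin: on the surface, under the card's middle. x is normal to the card's faces, y along the card, z up. The latch is on its -x side, 17 mm before the card's middle plane: hinge at y = +60 mm, catch (steel fork 38 mm high, 8 mm long, 18 mm across) at y = -54 mm.
- latch (a joint): Aluminium latch bar, 8 x 8 mm: its angle in rad above level about an axis along the stand's x at point latch_hinge. 0 = level, at its stop, resting in the catch; starts at 0.8 to 1.25. It points up and to the stand's -y, and closes by its free end moving to -y and down. Friction holds it where it is left; about 1 N at the end moves it. A rubber pad on it points at the card, not touching.
- latch_hinge (a point): Point on the latch's hinge axis, 30 mm above the surface, at x = -17, y = +60 mm of the stand; axes as the stand's.
- latch_tab (a point): Point on the upper face of the flat tab that ends the latch bar, 148 mm from the hinge along the bar; z is that face's outward normal (up when closed), -y points along the bar to its free end. The tab is 20 mm wide (x), 7 mm thick (upper face 4 mm off the line through the hinge) and reaches from 124 to 165 mm from the hinge.
- card: Stiff white card, loose in the groove with 0.5 mm play each side: 4 mm thick (x), 90 mm wide (y), 72 mm high. Origin: middle of its lower edge, 12 mm above the surface; z up. Its top edge is 84 mm above the surface; the groove hides the lowest 14 mm.
- card_top (a point): Middle of the card's top edge; axes as the card's.
- clip_rail: Fixed wooden base 70 x 90 x 12 mm (place and yaw vary) with an upright aluminium blade along its y, 4 mm thick (x), 80 mm long, top 48 mm above the surface. Origin on the surface under the middle. The clip sits astride the blade.
- clip: Loose grey spring clip like a large clothes peg, jaws down, handles up, 24 mm wide along its y (28 mm at the steel spring barrel), about 90 g. Origin: its pivot axis, in the middle of the 14 mm barrel, which rests on the blade top, 55 mm above the surface at the start; z up; x is the direction in which jaws open and handles are squeezed. Handles reach 48 mm above, jaw tips 38 mm below the origin.
- clip_arm (a joint): Angle of each clip arm (the two mirror each other): 0 = parked on the 4 mm blade, -0.05 = shut, 0.30 = fully open at the stop; jaw gap = 4 mm + 76 mm x angle. Parked, the handles flare upwards: outer width 48 mm at 38 mm, 39 mm at 25 mm above the origin; fully squeezed they are parallel, 23 mm wide. About 8 N on each handle opens it fully; the spring shuts it when let go.
- clip_mouth (a point): Point midway between the two jaw tips, 38 mm below the clip's origin; axes as the clip's.
- tape: Bystander: roll of masking tape lying flat, 96 mm across, 25 mm high; origin at its underside.
- vase: Bystander: small printed vase, 44 mm across, 70 mm high; origin at its underside.
- tin: Bystander: round grey tin, 43 mm across, 21 mm high; origin at its underside.
- pot: Bystander: paint pot, 36 mm across, 42 mm high; origin at its underside.
- block: Bystander: sanding block, 48 x 68 x 24 mm; origin at its underside.
- glue: Bystander: glue stick standing upright, 27 mm across, 92 mm high; origin at its underside.
Mind the look-alikes: they are no part of the job. There is more than one size of the clip; the job needs the larger.

How it is judged:
By the outcome, as a careful person would: the job done as asked, in the order asked, and still so for the second after the job is handed in, while the arm keeps its last pose, push and grip.
It also fails if it takes over 58 s, if anything falls off the work surface, if the arm or the gripper's body presses on something with over 40 N, if the wrist force passes 120 N, or if a joint passes its speed limit or range.

## Working session

There is one attempt and no reset: what is moved stays moved. The work goes in short steps, Python scripts to look and compute and a shell command to move; the robot and the scene stay as the last step left them, time stands still between calls to the robot, and variables do not carry over. Pictures are saved under pics/ and viewed, at most 10 in all, crops included, and the job is handed in when it is done.

```bash
ls; mkdir -p pics; python3 - <<'E'
from rig import sensors, eyes, search_frame, pinpoint
import cv2, numpy as np
for c in ("side","top"):
    im=eyes.capture(c); cv2.imwrite(f"pics/{c}0.png",im[:,:,::-1])
    i=eyes.camera_info(c); print(c,{k:(np.round(v,4).tolist() if k=='pose' else v) for k,v in i.items()})
    for l in ("card_top","latch_hinge","latch_tab","clip","clip_mouth","clip_rail","card_stand","card"):
        print(l,[(np.round(d['uv'],1).tolist(),round(d['conf'],2)) for d in pinpoint(c,l)][:4])
print(sensors.read_state())
E
```

```text
pics
side {'fov_y': 56.95261178143783, 'cx': 277.92972447487, 'cy': 204.8304807905196, 'pose': [[-0.8378, 0.3048, -0.453, 108.0588], [-0.5456, -0.4365, 0.7154, 650.5958], [0.0203, 0.8465, 0.532, 529.9281], [0.0, 0.0, 0.0, 1.0]]}
card_top []
latch_hinge [([250.4, 255.4], 0.86), ([309.9, 198.6], 0.66)]
latch_tab [([272.0, 187.2], 0.76)]
clip [([305.7, 181.3], 0.57)]
clip_mouth [([303.7, 192.4], 0.51), ([336.7, 182.9], 0.48)]
clip_rail [([305.3, 198.2], 0.75)]
card_stand [([256.5, 249.6], 0.77), ([379.1, 197.5], 0.43)]
card [([260.6, 246.4], 0.67)]
top {'fov_y': 47.24813227300294, 'cx': 273.6348764680231, 'cy': 214.01034498643014, 'pose': [[-0.0301, 0.9716, -0.2347, 198.3933], [-0.9995, -0.0279, 0.0125, 39.0823], [0.0056, 0.235, 0.972, 1296.7542], [0.0, 0.0, 0.0, 1.0]]}
card_top [([238.3, 211.5], 0.64), ([358.6, 169.8], 0.62), ([328.4, 212.6], 0.3)]
latch_hinge [([220.1, 226.9], 0.76)]
latch_tab [([248.8, 218.2], 0.61)]
clip [([327.2, 210.6], 0.62), ([294.6, 261.5], 0.56), ([373.9, 218.2], 0.55)]
clip_mouth [([326.2, 207.2], 0.45), ([368.7, 221.1], 0.45)]
clip_rail [([326.2, 210.2], 0.61)]
card_stand [([239.5, 224.2], 0.62), ([236.6, 215.4], 0.4)]
card [([240.4, 225.0], 0.51), ([326.6, 209.3], 0.31)]
{'time': 0.9, 'joints': array([ 1.30201566,  0.46747552, -0.01161151,  1.60269266,  0.00596855,
        1.07137863, -0.05631444]), 'qd': array([ 0.00092141,  0.0010322 ,  0.00045628,  0.00110211,  0.00012507,
       -0.00098235,  0.00031646]), 'effort': array([ 4.12399936e-05, -5.20399868e+01, -1.26220129e-02, -2.44057274e+01,
       -5.67556825e-02,  1.12590002e-02,  1.85968906e-05]), 'position': array([ 145.49216431, -633.5276628 ,  214.61129976]), 'tcp_rot': array([9.93639753e-01, 1.12605682e-01, 3.15390860e-06, 4.02589301e-05]), 'contact_force': array([-0.46834805, -0.60663077,  0.06132539]), 'ft_torque': array([-0.05612369,  0.06086472, -0.03088417]), 'grip_force': 0.0, 'grip_width': 1.000033637685851}
```

```bash
python3 - <<'E'
import cv2
for c in("side","top"):
    im=cv2.imread(f"pics/{c}0.png")
    x0,y0,w,h=(200,130,240,180) if c=="side" else (190,140,240,180)
    a=cv2.resize(im[y0:y0+h,x0:x0+w],(800,600),interpolation=cv2.INTER_CUBIC)
    cv2.imwrite(f"pics/{c}0c.png",a)
E
```

```text
(no output)
```

View pics/side0c.png

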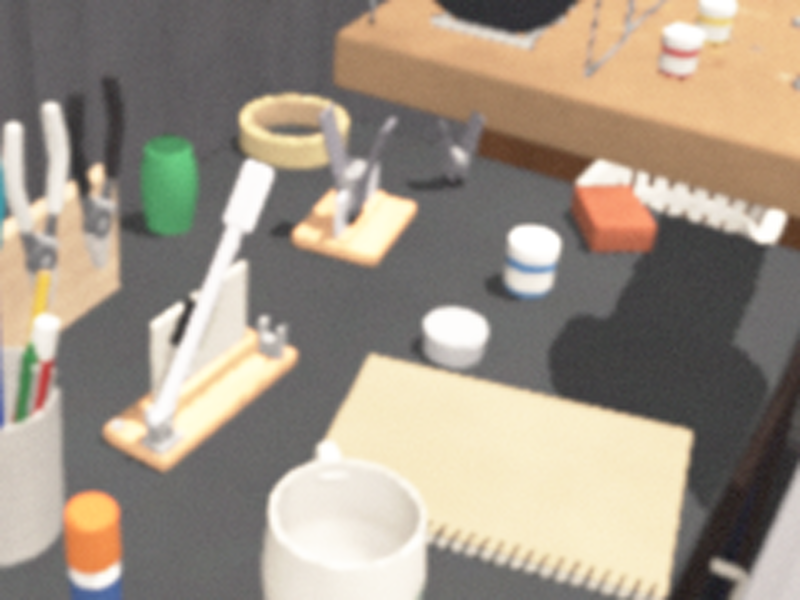

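View pics/top0c.png

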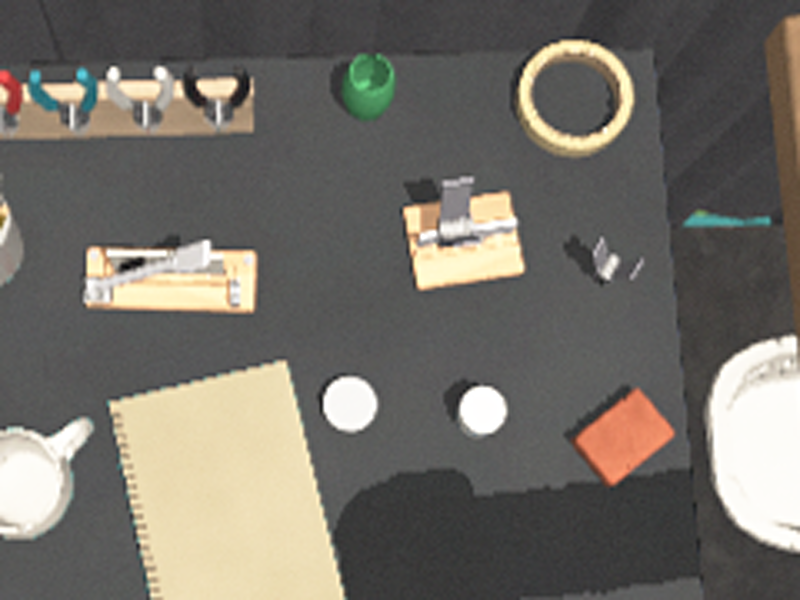

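View pics/top0.png

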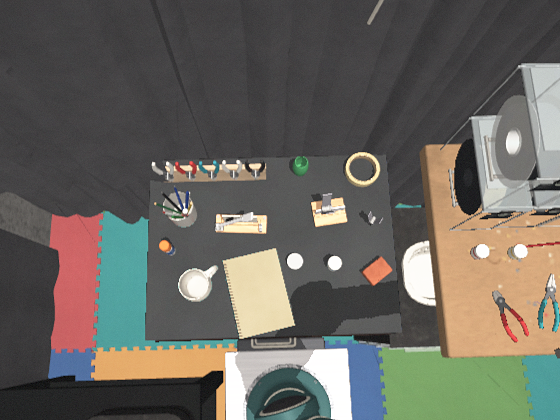

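```bash
cat > h.py <<'E'
import numpy as np
from scipy.optimize import least_squares
from rig import eyes
I={c:eyes.camera_info(c) for c in("side","top")}
def proj(c,P):
    i=I[c];p=np.array(i['pose']);f=210/np.tan(np.radians(i['fov_y']/2))
    q=(np.asarray(P,float)-p[:3,3])@p[:3,:3]
    return np.array([i['cx']+f*q[0]/-q[2], i['cy']-f*q[1]/-q[2]])
def tri(a,b):
    r=least_squares(lambda P:np.r_[proj('side',P)-a,proj('top',P)-b],[450,0,50]);return r.x,r.fun
def pose(x,y,w,p):
    c,s=np.cos(w),np.sin(w);return np.array([x+c*p[0]-s*p[1],y+s*p[0]+c*p[1],p[2]])
def fit(obs,x0,th=False,scale=1.5):
    # obs: (cam,uv,local pt or 'tab'); params x,y,yaw(,theta)
    def loc(v,p):
        if isinstance(p,str):
            t=v[3];s=148;return np.array([-17,60-s*np.cos(t)+4*np.sin(t),30+s*np.sin(t)+4*np.cos(t)])
        return p
    return least_squares(lambda v:np.concatenate([proj(c,pose(*v[:3],loc(v,p)))-uv for c,uv,p in obs]),x0,loss='soft_l1',f_scale=scale,x_scale=[100,100,.3]+([.3] if th else []))
E
python3 - <<'E'
from h import *
np.set_printoptions(precision=2,suppress=True)
print('hinge',tri([250.4,255.4],[220.1,226.9])); print('tab',tri([272,187.2],[248.8,218.2]))
print('clip',tri([305.7,181.3],[327.2,210.6])); print('mouth',tri([303.7,192.4],[326.2,207.2]))
T=lambda a,b:[190+a*.3,140+b*.3]; S=lambda a,b:[200+a*.3,130+b*.3]
ob=[('top',[220.1,226.9],[-17,60,30]),('side',[250.4,255.4],[-17,60,30]),('top',[248.8,218.2],'tab'),('side',[272,187.2],'tab'),
('top',T(88,247),[25,70,12]),('top',T(255,252),[25,-70,12]),('top',T(255,312),[-25,-70,0]),('top',T(84,310),[-25,70,0]),
('side',S(298,350),[-25,-70,12]),('side',S(165,458),[-25,70,12]),('side',S(106,428),[25,70,12]),('side',S(247,263),[0,-45,84])]
r=fit(ob,[480,100,0,1.],True);print('stand',r.x,r.fun.reshape(-1,2))
ob=[('top',T(403,207),[35,45,12]),('top',T(508,192),[35,-45,12]),('top',T(524,272),[-35,-45,0]),('top',T(417,290),[-35,45,0]),
('side',S(292,234),[35,45,12]),('side',S(376,252),[-35,45,12]),('side',S(417,203),[-35,-45,12]),
('side',[305.7,181.3],[0,0,55]),('top',[327.2,210.6],[0,0,55])]
r=fit(ob,[480,-100,0]);print('rail',r.x,r.fun.reshape(-1,2))
E
```

```text
hinge (array([474.44, 168.94,  29.42]), array([ 0.47,  0.14, -0.29, -0.59]))
tab (array([473.53,  88.61, 148.42]), array([ 2.26,  0.66, -1.29, -2.61]))
clip (array([ 507.58, -117.74,   58.76]), array([ 1.8 ,  0.51, -0.77, -1.81]))
mouth (array([ 520.22, -122.48,   21.52]), array([-0.41, -0.12,  0.17,  0.41]))
stand [486.78 112.41  -0.05   0.93] [[-1.88  0.04]
 [-0.11  1.35]
 [-1.07 -0.9 ]
 [ 4.53  0.1 ]
 [-0.42 -0.8 ]
 [ 0.34 -1.3 ]
 [-0.02 -0.62]
 [ 0.41 -1.01]
 [ 0.62 -0.43]
 [ 0.88  0.5 ]
 [-0.28 -0.35]
 [ 0.86 -0.24]]
rail [ 512.02 -128.9     0.13] [[-0.74 -0.4 ]
 [-0.39 -0.9 ]
 [-0.91  0.3 ]
 [-0.75 -0.01]
 [ 0.22 -0.15]
 [ 0.51  1.17]
 [ 0.3  -0.13]
 [ 2.33 -0.39]
 [ 3.15 -3.19]]
```

View pics/side0.png

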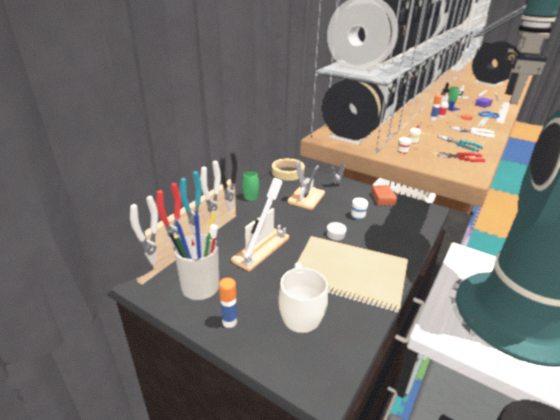

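```bash
python3 - <<'E'
from h import *
np.set_printoptions(precision=0,suppress=True)
# bench near-left corner & far-left corner: side (310,130+~? ) edges ; top edge line
print(tri([200+340*.3,130+40*.3],[421,145]))
print(tri([200+680*.3,130+45*.3],[481,251]),tri([200+718*.3,130+12*.3],[519,252]))
for c in('side','top'): print(proj(c,[145,-633,214]))
E
```

```text
(array([ 691., -401.,   26.]), array([-1., -0.,  1.,  1.]))
(array([ 384., -516.,   55.]), array([ 0.,  0., -0., -0.])) (array([ 378., -614.,   58.]), array([ 0.,  0., -0., -0.]))
[511.  98.]
[579. 346.]
```

```bash
python3 -m jog '{"offset":[[0.155,0.2335,0.045],[0.155,0.2335,0.045],[0.155,0.2335,0.045],[0.155,0.2335,0.045],[0.155,0.2335,0.045],[0.155,0.2335,0.045],[0.2945,0.5335,0.045],[0.2945,0.5335,0.045],[0.2945,0.5335,0.045],[0.2945,0.5335,0.045]],"angular":[[0,0,74.2],[0,0,74.2],[0,0,74.2],[0,0,74.2],[0,0,74.2],[0,0,74.2],[0,0,74.2],[0,0,74.2],[0,0,74.2],[0,0,74.2]],"gripper":[0,0,0,0,0,0,0,0,0,0]}'
```

```text
time: 1.9
position: [385.3, -216.9, 260.0]
tcp_rot: [0.724, 0.69, -0.0, 0.001]
contact_force: [1.9, -0.1, 0.6]
grip_width: 0.154
grip_force: 0.0
```

```bash
python3 -m jog '{"offset":[[0.055,0.118,0],[0.055,0.118,0],[0.055,0.118,0],[0.083,0.338,-0.06],[0.083,0.338,-0.06],[0.083,0.338,-0.06],[0.083,0.338,-0.06],[0.083,0.338,-0.075],[0.083,0.338,-0.075],[0.083,0.338,-0.075]],"angular":[[0,0,0],[0,0,0],[0,0,0],[0,0,0],[0,0,0],[0,0,0],[0,0,0],[0,0,0],[0,0,0],[0,0,0]],"gripper":[0,0,0,0,0,0,0,0,0,0]}'
python3 - <<'E'
from rig import eyes,sensors
import cv2
im=eyes.capture("side")
cv2.imwrite("pics/s1.png",cv2.resize(im[90:280,190:430,::-1],(800,633),interpolation=cv2.INTER_CUBIC)[:600])
E
```

```text
time: 2.9
position: [467.4, 119.5, 184.3]
tcp_rot: [0.724, 0.69, -0.001, -0.0]
contact_force: [0.5, -1.3, -0.3]
grip_width: 0.005
grip_force: 0.0
```

View pics/s1.png

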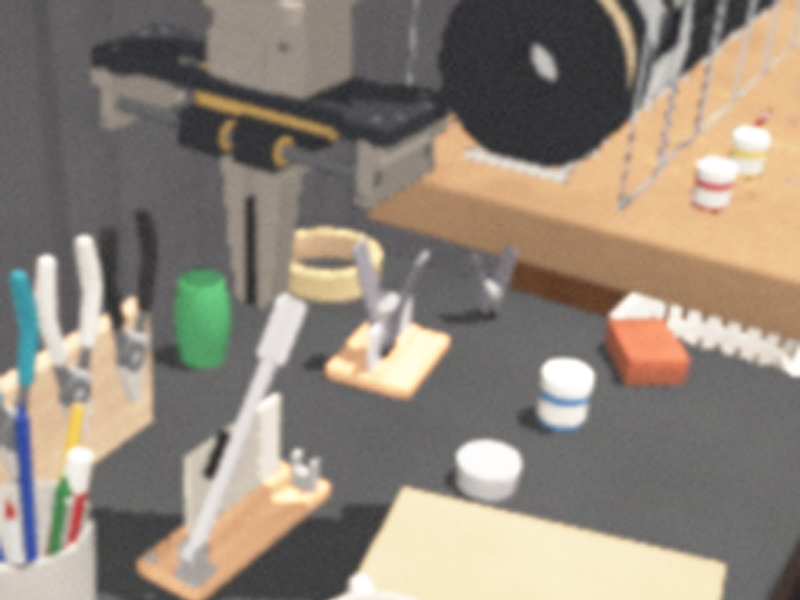

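```bash
python3 -m jog '{"offset":[[0,-0.015,-0.017],[0,-0.03,-0.033],[0,-0.039,-0.041],[0,-0.047,-0.049],[0,-0.055,-0.057],[-0.001,-0.062,-0.066],[-0.001,-0.068,-0.075],[-0.002,-0.074,-0.085],[-0.002,-0.079,-0.095],[-0.002,-0.083,-0.106]],"angular":[[0,0,0],[0,0,0],[0,0,0],[0,0,0],[0,0,0],[0,0,0],[0,0,0],[0,0,0],[0,0,0],[0,0,0]],"gripper":[0,0,0,0,0,0,0,0,0,0]}'
python3 -m jog '{"offset":[[0,-0.003,-0.011],[0,-0.005,-0.022],[0,-0.007,-0.029],[0,-0.008,-0.036],[0,-0.008,-0.036]],"angular":[[0,0,0],[0,0,0],[0,0,0],[0,0,0],[0,0,0]],"gripper":[0,0,0,0,0]}'
python3 - <<'E'
from rig import eyes,sensors
import cv2
im=eyes.capture("side")
cv2.imwrite("pics/s2.png",cv2.resize(im[130:310,190:430,::-1],(800,600),interpolation=cv2.INTER_CUBIC))
E
```

```text
time: 3.95
position: [465.7, 36.0, 77.7]
tcp_rot: [0.725, 0.689, -0.0, -0.0]
contact_force: [-1.0, -0.6, 0.8]
grip_width: 0.006
grip_force: 0.1
time: 4.45
position: [465.3, 28.3, 41.7]
tcp_rot: [0.725, 0.689, -0.001, -0.001]
contact_force: [0.9, 0.6, -0.4]
grip_width: 0.003
grip_force: 0.0
```

View pics/s2.png

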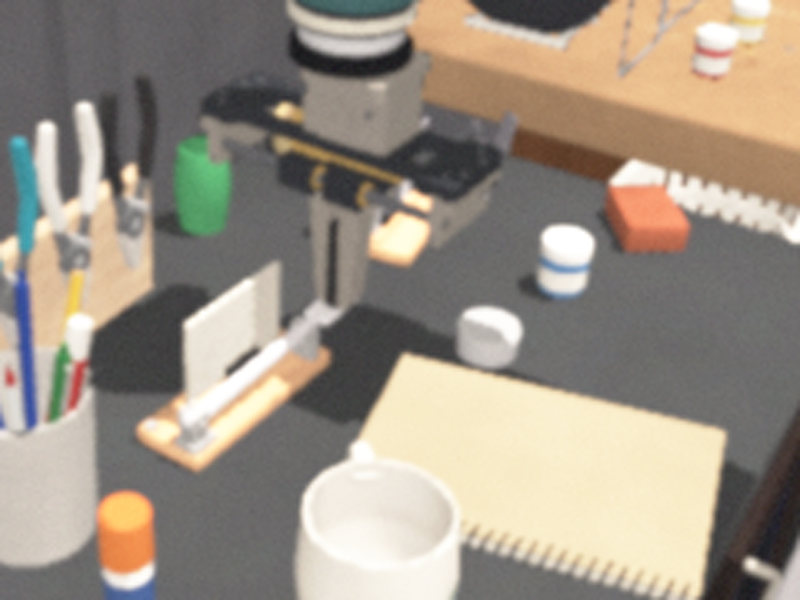

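The bar follows the finger and is nearly level, with the tab under the tip at crop (325,312) and the card upright beside it. Pressing it home.

```bash
python3 -m jog '{"offset":[[0,0,-0.004],[0,0,-0.008],[0,0,-0.010],[0,0,-0.011],[0,0,-0.011]],"angular":[[0,0,0],[0,0,0],[0,0,0],[0,0,0],[0,0,0]],"gripper":[0,0,0,0,0]}'
```

```text
time: 5.0
position: [466.5, 28.4, 33.5]
tcp_rot: [0.724, 0.689, -0.0, 0.001]
contact_force: [-5.8, -1.6, 24.9]
grip_width: 0.005
grip_force: 12.2
```

```bash
python3 -m jog '{"offset":[[0,0,0.03],[0,0,0.08],[0,0,0.13],[0,0,0.18],[-0.085,-0.33,0.22],[-0.085,-0.33,0.22],[-0.085,-0.33,0.22],[-0.085,-0.33,0.22],[-0.085,-0.33,0.22],[-0.085,-0.33,0.22]],"angular":[[0,0,0],[0,0,0],[0,0,0],[0,0,0],[0,0,5],[0,0,10.4],[0,0,10.4],[0,0,10.4],[0,0,10.4],[0,0,10.4]],"gripper":[0,0,0,0,0,0.5,1,1,1,1]}'
python3 -m jog '{"offset":[[0,-0.05,0],[0,-0.05,0],[0,-0.05,0]],"angular":[[0,0,0],[0,0,0],[0,0,0]],"gripper":[1,1,1]}'
python3 - <<'E'
from rig import eyes,pinpoint
import cv2
import numpy as np
np.set_printoptions(precision=1,suppress=True)
for k in range(2):
  for c in("side","top"):
    im=eyes.capture(c)
    for l in("clip","clip_mouth","clip_rail","card_top","latch_hinge","latch_tab"): print(c,l,[(np.round(d['uv'],1).tolist(),round(d['conf'],2)) for d in pinpoint(c,l)][:3])
    if k==0:
        cv2.imwrite(f"pics/{c}3.png",im[:,:,::-1])
a=cv2.imread("pics/top3.png");b=cv2.imread("pics/side3.png")
A=cv2.resize(a[180:250,295:355],None,fx=6.6,fy=6.6,interpolation=cv2.INTER_CUBIC)
B=cv2.resize(b[150:220,270:330],None,fx=6.6,fy=6.6,interpolation=cv2.INTER_CUBIC)
cv2.imwrite("pics/c3.png",np.hstack([A,B]))
A=cv2.resize(a[190:250,205:275],None,fx=5.6,fy=5.6,interpolation=cv2.INTER_CUBIC)
B=cv2.resize(b[200:280,225:300],None,fx=5.2,fy=5.2,interpolation=cv2.INTER_CUBIC)
h=min(len(A),len(B));cv2.imwrite("pics/c3b.png",np.hstack([A[:h],B[:h]]))
E
```

```text
time: 6.0
position: [390.8, -261.1, 247.0]
tcp_rot: [0.659, 0.752, -0.0, 0.001]
contact_force: [1.5, 0.5, -0.0]
grip_width: 0.418
grip_force: 0.0
time: 6.3
position: [391.4, -309.5, 245.9]
tcp_rot: [0.66, 0.751, 0.0, -0.0]
contact_force: [0.9, 1.0, -0.4]
grip_width: 0.675
grip_force: 0.0
side clip [([305.2, 179.5], 0.77), ([338.4, 173.8], 0.46)]
side clip_mouth [([303.7, 193.5], 0.76), ([337.1, 184.3], 0.62)]
side clip_rail [([260.8, 249.1], 0.71), ([306.9, 197.9], 0.69)]
side card_top [([258.5, 216.0], 0.92)]
side latch_hinge [([252.2, 257.4], 0.95), ([377.7, 196.9], 0.32), ([249.7, 194.4], 0.31)]
side latch_tab [([228.7, 321.8], 0.4), ([259.9, 245.1], 0.25)]
top clip [([374.0, 220.1], 0.59), ([327.1, 209.6], 0.51)]
top clip_mouth [([370.9, 224.7], 0.53), ([329.2, 212.0], 0.51)]
top clip_rail [([326.4, 213.3], 0.71)]
top card_top [([237.4, 211.6], 0.78)]
top latch_hinge [([214.1, 226.0], 0.58)]
top latch_tab [([274.4, 229.5], 0.85), ([325.6, 208.1], 0.46)]
side clip [([337.2, 174.4], 0.67), ([307.1, 185.2], 0.48)]
side clip_mouth [([303.9, 192.9], 0.54), ([338.0, 185.3], 0.45), ([249.2, 194.7], 0.41)]
side clip_rail [([306.4, 197.6], 0.78), ([288.0, 171.2], 0.73)]
side card_top [([261.5, 216.9], 0.61)]
side latch_hinge [([259.6, 214.8], 0.26)]
side latch_tab [([290.0, 218.1], 0.66), ([337.3, 232.9], 0.48), ([307.4, 195.5], 0.31)]
top clip [([323.9, 207.4], 0.49), ([374.4, 217.0], 0.43)]
top clip_mouth [([218.0, 228.7], 0.69), ([328.8, 209.8], 0.47), ([372.3, 225.3], 0.47)]
top clip_rail [([324.5, 215.5], 0.66), ([239.1, 223.6], 0.52)]
top card_top [([237.6, 212.6], 0.66)]
top latch_hinge [([217.7, 228.6], 0.83)]
top latch_tab [([275.6, 229.2], 0.82)]
```

View pics/c3.png

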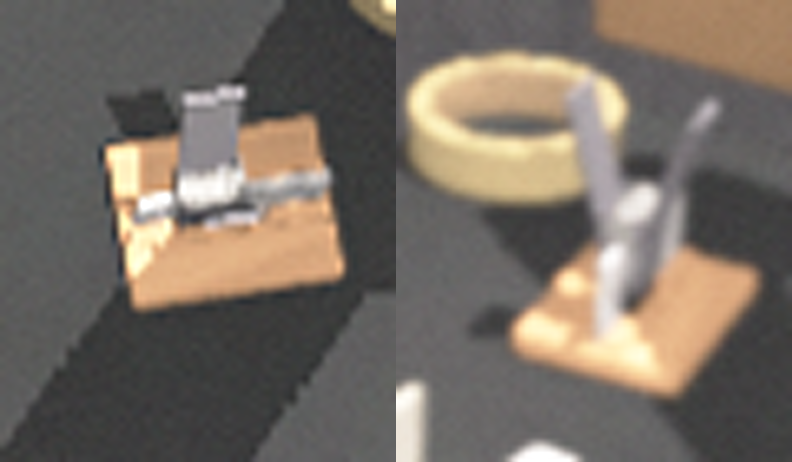

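View pics/c3b.png

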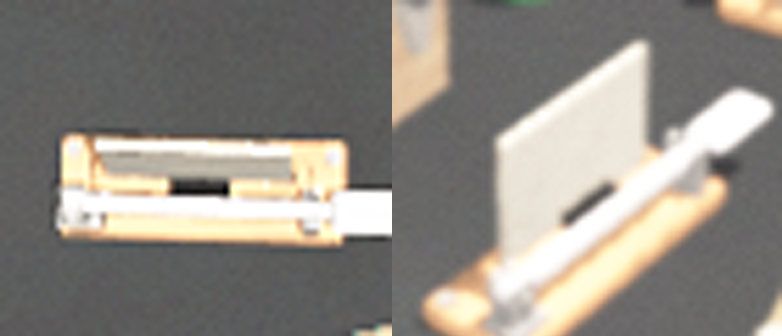

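```bash
python3 - <<'E'
from h import *
np.set_printoptions(precision=2,suppress=True)
k=lambda ox,oy,s,sh=0:(lambda a,b:[ox+(a-sh+.5)/s-.5,oy+(b+.5)/s-.5])
T=k(295,180,6.6);S=k(270,150,6.6,396);T2=k(205,190,5.6);S2=k(225,200,5.2,392)
ob=[('top',T(105,145),[35,45,12]),('top',T(315,115),[35,-45,12]),('top',T(345,275),[-35,-45,0]),('top',T(132,310),[-35,45,0]),
('top',T(135,210),[0,40,48]),('top',T(328,180),[0,-40,48]),
('side',S(512,330),[35,45,12]),('side',S(762,273),[-35,-45,12]),('side',S(683,390),[-35,45,12])]
r=fit(ob,[480,-100,0]);v=r.x;print('rail',v);print(r.fun.reshape(-1,2))
for yl in(0,8,12):
  print(yl,[T and np.round(proj('top',pose(*v,[a,yl,z])),1) for a,z in((0,62),(25,102))],np.round(proj('side',pose(*v,[0,yl,62])),1))
print('obs barrel',T(211,186),'handle',T(213,97),'side barrel top',S(640,195),'side handle tops',S(583,90),S(708,108))
for yl in(0,8,12): print(proj('side',pose(*v,[26,yl,102])),proj('side',pose(*v,[-26,yl,102])))
ob=[('top',T2(62,137),[25,70,12]),('top',T2(347,143),[25,-70,12]),('top',T2(347,247),[-25,-70,0]),('top',T2(58,241),[-25,70,0]),
('side',S2(497,140),[0,45,84]),('side',S2(647,42),[0,-45,84]),('top',T2(97,146),[0,45,84]),('top',T2(293,151),[0,-45,84]),
('side',S2(423,303),[25,70,12]),('side',S2(727,185),[-25,-70,12])]
r=fit(ob,[480,100,0]);v=r.x;print('stand',v);print(r.fun.reshape(-1,2))
print(proj('top',pose(*v,[0,0,84])),proj('side',pose(*v,[0,0,84])))
E
```

```text
rail [ 511.9  -128.7     0.12]
[[-0.33  0.07]
 [-0.25 -0.16]
 [-0.69  0.83]
 [-0.41  0.39]
 [ 0.27 -1.09]
 [ 0.32 -0.95]
 [ 0.6   0.45]
 [ 0.46 -0.05]
 [ 0.1  -1.83]]
0 [array([330.6, 206.8]), array([330.7, 193.7])] [308.2 178.5]
8 [array([327.6, 207.2]), array([327.7, 194.2])] [307.  179.9]
12 [array([326.2, 207.5]), array([326.2, 194.4])] [306.4 180.5]
obs barrel [326.54545454545456, 207.75757575757575] handle [326.8484848484849, 194.27272727272728] side barrel top [306.54545454545456, 179.12121212121212] side handle tops [297.90909090909093, 163.21212121212122] [316.8484848484849, 165.93939393939394]
[299.64 162.25] [318.94 166.63]
[298.38 163.49] [317.78 167.92]
[297.74 164.11] [317.2  168.57]
stand [487.98 113.37  -0.06]
[[ 0.06 -1.37]
 [-0.   -1.03]
 [-0.52 -0.93]
 [ 0.25 -1.27]
 [ 2.23  1.66]
 [ 0.75  1.07]
 [-0.2   0.05]
 [-0.53  0.12]
 [ 0.06  0.05]
 [ 0.48 -0.43]]
[239.05 216.19] [261.24 218.08]
```

```bash
python3 -m jog '{"offset":[[0.04,0.06,-0.02],[0.08,0.12,-0.05],[0.1,0.16,-0.08],[0.119,0.191,-0.106],[0.119,0.191,-0.106],[0.119,0.191,-0.106],[0.119,0.191,-0.106]],"angular":[[0,0,-0.5],[0,0,-0.5],[0,0,-0.5],[0,0,-0.5],[0,0,-0.5],[0,0,-0.5],[0,0,-0.5]],"gripper":[1,1,1,1,1,1,1]}'
```

```text
time: 8.4
position: [510.7, -117.0, 139.8]
tcp_rot: [0.661, 0.75, -0.0, -0.001]
contact_force: [0.6, -0.9, -0.1]
grip_width: 0.999
grip_force: 0.0
```

```bash
python3 -m jog '{"offset":[[0,-0.001,-0.03],[0,-0.001,-0.055],[0,-0.001,-0.068],[0,-0.001,-0.068],[0,-0.001,-0.068]],"angular":[[0,0,0],[0,0,0],[0,0,0],[0,0,0],[0,0,0]],"gripper":[1,1,1,1,0.75]}'
python3 - <<'E'
from rig import eyes
import cv2
im=eyes.capture("side")
cv2.imwrite("pics/s4.png",cv2.resize(im[110:230,240:380,::-1],(700,600),interpolation=cv2.INTER_CUBIC))
E
```

```text
time: 8.9
position: [511.3, -120.0, 73.4]
tcp_rot: [0.663, 0.749, 0.0, 0.001]
contact_force: [0.4, 0.3, 0.3]
grip_width: 0.934
grip_force: 0.0
```

View pics/s4.png

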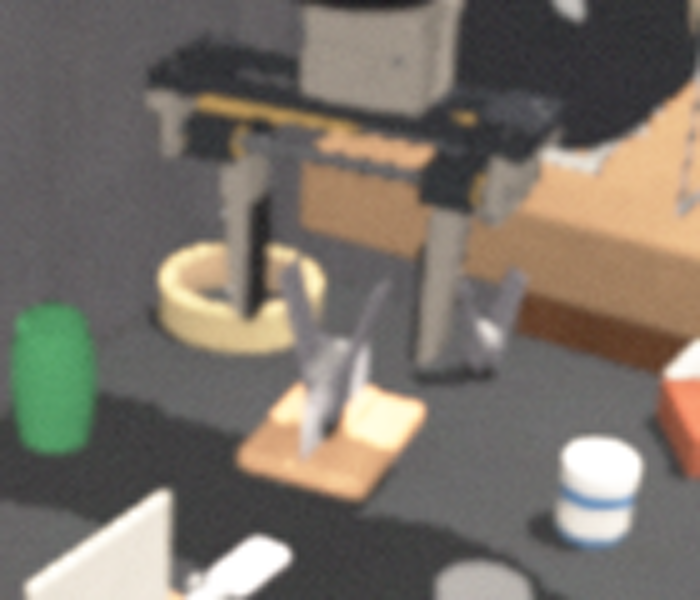

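```bash
python3 -m jog '{"offset":[[0,0,0],[0,0,0],[0,0,0],[0,0,0],[0,0,0],[0,0,0],[0,0,0],[0,0,0],[0,0,0],[0,0,0]],"angular":[[0,0,0],[0,0,0],[0,0,0],[0,0,0],[0,0,0],[0,0,0],[0,0,0],[0,0,0],[0,0,0],[0,0,0]],"gripper":[0.55,0.4,0.25,0.15,0,0,0,0,0,0]}'
```

```text
time: 9.95
position: [512.9, -119.1, 74.4]
tcp_rot: [0.662, 0.749, 0.001, 0.002]
contact_force: [-0.5, 0.1, 11.2]
grip_width: 0.241
grip_force: 30.0
```

```bash
python3 -m jog '{"offset":[[0,0,0.005],[0,0,0.015],[0,0,0.03],[0,0,0.05],[0,0,0.08],[0,0,0.09],[0,0,0.09],[0,0,0.09]],"angular":[[0,0,0],[0,0,0],[0,0,0],[0,0,0],[0,0,0],[0,0,0],[0,0,0],[0,0,0]],"gripper":[0,0,0,0,0,0,0,0]}'
python3 - <<'E'
from rig import eyes
import cv2
im=eyes.capture("side")
cv2.imwrite("pics/s5.png",cv2.resize(im[110:230,240:380,::-1],(700,600),interpolation=cv2.INTER_CUBIC))
E
```

```text
time: 10.75
position: [510.2, -119.3, 161.9]
tcp_rot: [0.663, 0.749, -0.0, -0.0]
contact_force: [0.1, -0.3, -1.5]
grip_width: 0.239
grip_force: 30.0
```

View pics/s5.png

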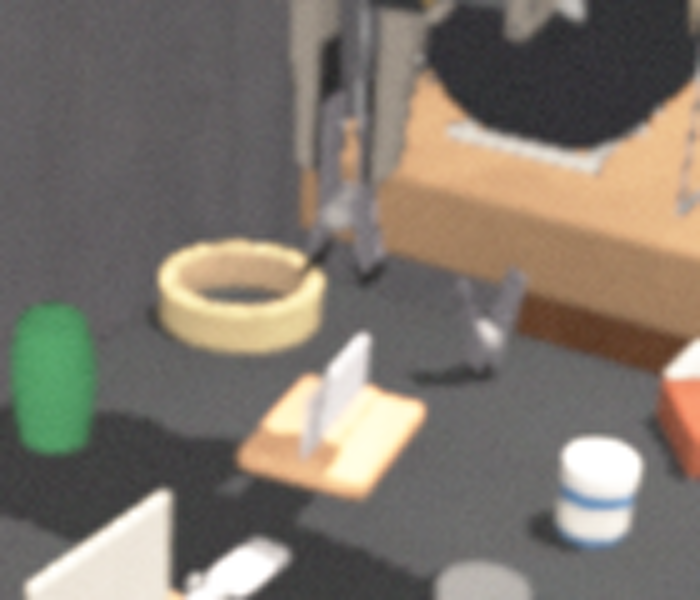

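```bash
python3 - <<'E'
from h import *
from rig import eyes,pinpoint
np.set_printoptions(precision=1,suppress=True)
s,t=eyes.capture("side"),eyes.capture("top")
for l in("clip","clip_mouth"): 
  for c in("side","top"):print(c,l,[(np.round(d['uv'],1),round(d['conf'],2)) for d in pinpoint(c,l)][:3])
w=np.arctan2(.749,.663)*2-np.pi/2;print('yaw',w)
v=(510.2,-118.8,w)
for n,p in dict(origin=[0,0,142.5],mouth=[0,0,104.5],tipF=[14,0,104.5],tipN=[-14,0,104.5],tcp=[0,0,162]).items(): print(n,proj('side',pose(*v,p)),proj('top',pose(*v,p)))
print('obs mouth 308.2 163.6, tips 302.0,163.0 / 314.4,164.4, barrel 308.5 151.5')
E
```

```text
side clip [(array([311. , 148.8]), 0.78), (array([337.1, 176.8]), 0.64)]
top clip []
side clip_mouth [(array([337.4, 182. ]), 0.6), (array([306.6, 163.7]), 0.54)]
top clip_mouth [(array([171.6, 252.2]), 0.65)]
yaw 0.1216627395121197
origin [308.9 151. ] [330.6 199.5]
mouth [307.9 165.1] [328.8 203.4]
tipF [302.7 163.9] [327.8 198.2]
tipN [313.2 166.3] [329.8 208.6]
tcp [309.4 143.5] [331.5 197.4]
obs mouth 308.2 163.6, tips 302.0,163.0 / 314.4,164.4, barrel 308.5 151.5
```

```bash
python3 - <<'E'
from h import *
import cv2
np.set_printoptions(precision=1,suppress=True,linewidth=220)
t=eyes.capture("top").astype(int); B=t[:,:,2]
print('cols',list(range(218,262,2)))
for r in range(211,228): print(r,B[r,218:262:2])
s=eyes.capture("side").astype(int);B=s[:,:,2]
print('side cols',list(range(240,280,2)))
for r in range(204,236,1): print(r,B[r,240:280:2])
for v in((486.8,112.4,-.05),(488,113.4,-.06)):
  print([proj(c,pose(*v,[x,y,84])) for c in('top','side') for x,y in((-2,45),(-2,-45),(2,45),(2,-45))])
E
```

```text
cols [218, 220, 222, 224, 226, 228, 230, 232, 234, 236, 238, 240, 242, 244, 246, 248, 250, 252, 254, 256, 258, 260]
211 [91 96 93 91 91 91 94 92 90 89 88 91 91 91 88 89 88 87 91 89 88 86]
212 [93 93 94 92 93 91 93 94 88 92 91 91 90 90 90 88 90 87 91 88 89 89]
213 [84 74 74 71 65 73 88 90 89 90 90 85 86 89 87 86 90 86 86 88 87 85]
214 [159  95 125 119 108  77  88  94  93  79  81  80  75  71  74  70  71  84  84  76  74  84]
215 [229 123 255 243 239 233 230 229 240 237 233 233 196 191 183 176 149 137 164 155 138 140]
216 [242 160 250 241 235 235 242 241 247 249 252 250 245 247 244 242 254 253 250 243 185 186]
217 [230 189 116 155 141 141 166 169 162 165 189 195 215 227 221 218 246 250 242 230 191 190]
218 [211 196 108 158 158 161 159 159 160 161 162 160 157 157 157 161 157 156 159 168 184 185]
219 [200 205 149 160 159 157 158 159 162 165 161 164 162 160 161 165 161 164 165 174 187 171]
220 [205 206 189 163 159 159 159 158 163 168 165 165 164 164 162 164 164 164 166 163 188 149]
221 [207 207 188 179 164 169 166 156 154 132 137 134 145 141 162 162 167 160 166 163 187 161]
222 [169 200 193
[... 3018 characters left out ...]
0 122 204 214 215 218 217 216 217 214 216 220 219 221 221 220 249 254 253]
233 [103 102 122 207 216 217 215 217 216 219 217 217 217 211 216 219 239 254 254 248]
234 [ 99 103 122 205 217 215 214 216 217 217 215 218 209 185 200 231 252 255 253 227]
235 [105 100 123 203 213 215 213 216 220 217 216 215 185 133 177 249 254 254 243 195]
[array([222., 217.]), array([256.7, 217.7]), array([222.1, 215.5]), array([256.8, 216.2]), array([248.7, 228.6]), array([275.7, 209. ]), array([247.1, 227.8]), array([274.2, 208.3])]
[array([221.7, 216.4]), array([256.3, 217.5]), array([221.7, 214.9]), array([256.4, 216. ]), array([247.7, 228.5]), array([275.2, 209.1]), array([246.2, 227.8]), array([273.7, 208.5])]
```

```bash
python3 -m jog '{"offset":[[0,0,0.02],[0,0.04,0.028],[-0.005,0.085,0.028],[-0.01,0.13,0.028],[-0.016,0.175,0.028],[-0.0217,0.215,0.028],[-0.0217,0.2315,0.028],[-0.0217,0.2315,0.028],[-0.0217,0.2315,0.028],[-0.0217,0.2315,0.028]],"angular":[[0,0,0],[0,0,-3],[0,0,-6],[0,0,-9],[0,0,-10],[0,0,-10],[0,0,-10],[0,0,-10],[0,0,-10],[0,0,-10]],"gripper":[0,0,0,0,0,0,0,0,0,0]}'
python3 - <<'E'
from rig import sensors,eyes,pinpoint
import numpy as np
np.set_printoptions(precision=2,suppress=True)
P=[]
for _ in range(6):
    eyes.capture("side");s=sensors.read_state();P.append(s['position'])
print(np.array(P),np.mean(P,0),s['tcp_rot'],s['grip_width'])
from h import proj,pose
m=np.mean(P,0)
for l in("clip","clip_mouth","card_top"):print(l,[(d['uv'],round(d['conf'],2)) for d in pinpoint("side",l)][:3])
print(proj('side',m-[0,0,19.4]),proj('side',m-[0,0,57]))
E
```

```text
time: 12.2
position: [489.3, 110.7, 190.2]
tcp_rot: [0.726, 0.688, -0.0, 0.0]
contact_force: [0.1, 0.1, -0.1]
grip_width: 0.242
grip_force: 30.0
[[489.34 110.66 190.23]
 [489.35 110.8  190.29]
 [489.33 111.   190.32]
 [489.27 111.23 190.36]
 [489.26 111.49 190.41]
 [489.2  111.69 190.41]] [489.29 111.15 190.34] [ 0.73  0.69 -0.    0.  ] 0.23762413783755038
clip [([266.7, 179.5], 0.96), ([337.2, 174.2], 0.61)]
clip_mouth [([261.8, 194.7], 0.89), ([259.6, 216.1], 0.71)]
card_top [([259.1, 214.4], 0.94)]
[261.23 180.14] [261.28 196.79]
```

```bash
python3 -m jog '{"offset":[[0,0,-0.015],[0,0,-0.03],[0,0,-0.04],[0,0,-0.048],[0,0,-0.055],[0,0,-0.06],[0,0,-0.064],[0,0,-0.068],[0,0,-0.068],[0,0,-0.068]],"angular":[[0,0,0],[0,0,0],[0,0,0],[0,0,0],[0,0,0],[0,0,0],[0,0,0],[0,0,0],[0,0,0],[0,0,0]],"gripper":[0,0,0,0,0,0,0,0,0,0]}'
python3 - <<'E'
from rig import sensors,eyes,pinpoint
import numpy as np, cv2
np.set_printoptions(precision=1,suppress=True,linewidth=250)
P=[]
for _ in range(4):
    im=eyes.capture("side");s=sensors.read_state();P.append(s['position'])
print(np.mean(P,0),s['contact_force'],s['grip_width'])
from h import proj,pose
for l in("clip","clip_mouth","card_top","latch_tab"):print(l,[(np.array(d['uv']),round(d['conf'],2)) for d in pinpoint("side",l)][:3])
m=np.mean(P,0);w=-.053
for a in(-16,-13.4,0,13.4): 
  print(a,[proj('side',pose(m[0],m[1]+.8,w,[a,b,m[2]-57])) for b in(-12,0,12)])
g=im.mean(2).astype(int)
print(list(range(240,292,2)))
for r in range(194,236): print(r,g[r,240:292:2])
E
```

```text
time: 13.65
position: [489.2, 112.4, 122.6]
tcp_rot: [0.725, 0.689, 0.0, 0.0]
contact_force: [-0.0, 1.0, -1.4]
grip_width: 0.234
grip_force: 30.0
[489.3 112.4 122.7] [-0.4 -0.7 -0.4] 0.23926548032339118
clip [(array([263.9, 210.2]), 0.88), (array([338.2, 175.7]), 0.6)]
clip_mouth [(array([247.4, 256.2]), 0.61), (array([257.9, 222.5]), 0.59), (array([337.2, 184. ]), 0.5)]
card_top [(array([259.4, 213.9]), 0.86)]
latch_tab [(array([293.5, 220. ]), 0.81)]
-16 [array([270.4, 225.2]), array([266.9, 227.9]), array([263.3, 230.6])]
-13.4 [array([269.4, 224.8]), array([265.9, 227.4]), array([262.3, 230.2])]
0 [array([264.3, 222.5]), array([260.8, 225.1]), array([257.2, 227.8])]
13.4 [array([259.3, 220.3]), array([255.7, 222.9]), array([252.1, 225.5])]
[240, 242, 244, 246, 248, 250, 252, 254, 256, 258, 260, 262, 264, 266, 268, 270, 272, 274, 276, 278, 280, 282, 284, 286, 288, 290]
194 [ 68  71  98 111 124 137 102 124 121 119 124 102 122 140 138 131 131 114 105 104 103 104 106 105 107 109]
195 [ 67  68  97 111 123 141 100 126 122 120 122 102 121 146 139 132 133 112 106 103 102 105 107 105 103 
[... 3704 characters left out ...]
192 155 142 187 205 197 165 151 150 107]
230 [102 100 124 197 195 194 194 193 198 197 195 188 185 196 199 200 188 160 171 200 211 196 159 104  95  85]
231 [102 105 125 199 195 195 196 194 194 196 192 190 193 199 198 198 186 172 193 207 213 185 156  88  68  70]
232 [ 99 102 122 201 192 191 193 194 192 194 195 197 197 195 198 196 181 187 206 211 205 177 156  90  65  66]
233 [105 102 126 204 192 196 195 192 195 194 196 196 194 190 197 189 186 202 210 208 194 173 157 103  72  65]
234 [101 105 130 203 193 194 192 192 194 195 194 193 188 165 180 186 197 205 211 200 180 170 159 137  95  64]
235 [103 102 128 203 192 190 189 194 195 198 195 194 166 114 147 189 205 210 207 184 172 171 161 158 124  68]
```

```bash
python3 -c "
from rig import ticket
print(ticket.finish_job())"
```

```text
the job is handed in; nothing more can be done
None
```

I pressed the latch down to its stop, and the clip is now held fully open over the middle of the card's top edge, about 18 mm down by my estimate, with no contact force at the wrist; I handed the job in at about 14 s and have not seen the verdict.

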